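Turn the pipette carousel and hang the last pipette in its empty station

ROBOT

A 7-joint arm with a two-finger parallel gripper is mounted at the origin on a cart in front of the work surface, level with it; the furniture and walls round the work are solid. World frame = base frame: x ahead of the robot, y to its left, z up, the work surface at z = 0. Lengths are in m, angles in rad, forces in N, time in s.
With the tool pointing down it reaches from about 0.425 to 0.925 m from the base axis. Payload 6.8 kg.
Tool frame: the origin (TCP) lies midway between the tips of the shut fingers; the grasp point (between the pads) lies 19 mm behind it; z points along the fingers, y is the line along which they close (so a half turn about z gives the same grasp; the last joint's range is limited). The gripper opens to 85 mm and grips with 20 to 120 N. Pads are 22 mm wide; open, the fingers measure 114 mm over their backs; the gripper's body (76 mm by 85 mm) begins 54 mm behind the grasp point. The pads swing forward as they close: fully open they stand 13 mm farther back than shut.
Start: joints at [1.153, 0.477, 0.022, 1.555, -0.011, 1.109, -0.083], TCP at [0.206, -0.643, 0.231] pointing down, gripper open.
Joint ranges: [-2.96, 2.96], [-0.34, 2.1], [-1.41, 1.46], [0.24, 2.44], [-1.37, 4.51], [0.17, 1.92], [-2.96, 2.96]. Speed limits (rad/s): [2.39, 2.39, 3.14, 3.14, 3.14, 3.14, 3.14].

INTERFACE

Orientations are given as a unit quaternion [w, x, y, z].
In Python, from station import * gives the robot as it stands.
- The arm moves only by the shell command python3 -m creep 'ROWS' [FORCE]. ROWS is JSON, a list of rows, each a list of 7 numbers: the gripper command: -1 is shut, 1 is fully open, values between are in proportion, then the shift along the world's x, y, z in mm, then the turn, a rotation vector about the world's x, y, z in rad. A call has 1 to 5 rows; each row shifts and turns the commanded pose from where the row before left it; what a row does not reach is not made up. A row lasts 1/8 s, in which the tool goes at most 62.5 mm and 10.7 degrees, less where a joint would pass 70% of its speed; a pose out of reach is approached as far as the arm can. A call is refused whole if a number of a shift passes 62.5 or a number of a turn 0.188, either way. A call with a gripper value outside its range is refused whole. The fingers move at their own pace and stop on an object; FORCE is the grip in N (left out, the last holds). Time passes only in rows, so rows that do not move let the fingers close. It gives the time, the measured TCP pose, the force, the opening and the grip force at its end, in the units of the state.
- get_obs(): the state, without advancing time (a new reading comes with each control period).
- read_camera(name): name is "scene" or "top" or "wrist"; returns (picture, depth): 400x640x3 uint8, red, green, blue; 400x640 float32, m along the optical axis (not along the pixel's ray), 0 where there is no reading.
- camera_params(name): a dict with "intrinsics" (3x3 intrinsics, pixels), "k1" (the pictures are not rectified: a ray, as slopes to the right and down, at radius r is drawn at 1 + k1 r^2 times it, then the intrinsics apply), "cam_to_world" (4x4, takes a point from camera to world coordinates); the wrist camera has in their place "mount" (4x4, takes a point from camera to tool coordinates, whose origin is the TCP and whose axes are the flange's). Camera axes: x right, y up, looking along -z (the intrinsics and any distortion apply to the point x, -y, -z); pixel columns grow to the right and rows downward; lengths in m; the calibration is good to about 2 mm. A picture is of the moment at which its call begins: read the wrist's pose just before it. camera_params takes no time and is no camera call.
- hand_in(): hands the job in; it is judged then, once.
The state is a dict: "t": time; "q": joint angles; "joint_vel": joint speeds; "joint_torque": joint torques, N m; "eef_pos": TCP position; "tool_rot": TCP orientation; "contact_force": force on the tool from outside, world axes, zero at the start; "torque": the same for the moment, N m; "gripper_width": opening from 0.0 (shut) to 1.0 (fully open); "grasp_force": force on a finger pad.
Only numpy, scipy, OpenCV 4.12 (cv2) and the standard library are available. Lean on these libraries where they do the work, as an engineer would, in place of code of your own. Each camera call takes 0.05 s, during which the arm holds its last target. There are 200 camera calls.

TASK

Turn the pipette carousel until its empty station faces the robot, then take the pipette with the red button out of the vial rack and hang it there by its finger hook, pressing it fully home past the sprung catch, gently: precision pipettes must not be forced. Leave the other pipettes hanging, leave everything else on the bench where it is, and let go.

Things in the scene. Friction and masses are not known exactly. Their poses are not given: they have to be found in the camera images.
- stand: Foot of the pipette carousel, fixed: grey disc 120 mm across, 14 mm high, with a post. Origin on the carousel's axis at worktop height, z up. Its own -x axis points to the robot: the side from which pipettes are hung and which the empty station is to face.
- tree: Turning part of the carousel, white: turns either way on the stand without end against about 0.08 N m of friction, stays where left. Origin on its axis at worktop height, z up. Five stations 72 deg apart; the only empty one is on its -x side. The hung pipettes' axes are 70 mm from its axis; handles span radius 57 to 83 mm, button tops are up to 257 mm, hook tops 206 mm above the worktop.
- bar (a point): Middle of the top of the black turning bar, on the carousel's axis, 242 mm above the worktop. The bar is 64 mm long along the tree's y, 14 mm thick, its underside 212 mm above the worktop, over a white hub disc (radius 34 mm, top at 200 mm). Pinch it or push an end sideways, from above; shut fingers fit between it and the hung pipettes.
- station (a point): Mouth centre of the empty station's pocket, 45.5 mm from the axis on the tree's -x side, at rim height 200 mm. The pocket takes a hook's tongue from above: open at the top, 11 mm along the tree's x, 18 mm along y, 32 mm deep, rounded rims; outer wall 4.5 mm thick. Hung home, the wall stands between tongue and handle (1.5 mm play each side) and the hook's bridge rests on its rim.
- hang (a point): Point on the tree where a hung-home pipette's tip end is, with its hook in mid setting: 70 mm from the axis on the tree's -x side, 25 mm above the worktop (13 to 37 mm over the hook's settings). A hung pipette is upright with its x axis along the tree's x axis. A back-rest disc of radius 56 mm, 85 mm above the worktop, stands 1.5 mm behind the barrel.
- catch (a joint): Sprung steel roller (5 mm dia, 5 mm below the rim) on the inner side of the empty pocket: 0 = out across the pocket, 0.0055 m = pushed in; spring 5 to 8 N. The tongue meets it with the bridge about 27 mm above the rim and must be pressed past (about 5 to 12 N); only 2 mm above the rim it springs out over the tongue's barb, draws it down and holds it.
- pipette: Loose hand pipette with red button, upright in a cell of the vial rack, 226 mm long, 0.1 to 0.16 kg. Origin at the centre of its tip end (8 mm above the worktop in the rack), z up. Nozzle 14 mm dia to z = 34 mm, barrel 25 mm dia (its shoulder rests on the rack), grey handle 26 x 26 mm, faces along its x and y, from z = 98 to 200 mm, button 20 mm dia. Finger hook on its back, +x.
- grip (a point): Point on the axis of the red pipette's handle, 188 mm above its tip end: good place to grip from above, fingers on the flat +-y sides (26 mm); hook on the +x side, button top 38 mm higher.
- hook_mid (a point): On the red pipette, 24.5 mm behind its axis (+x), 175 mm above its tip end: where the hook's tongue joins its bridge IF the hook is in mid setting. The hook is adjustable and stiff (holds 40 N): it sits anywhere up to 12 mm higher or lower, and this is not measured. Bridge 6 mm thick; tongue 8 mm thick, 14 mm wide, 30 mm down, round nose; 7.5 mm gap to the handle.
- vial_rack: Blue acrylic rack, 62 x 170 x 46 mm, fixed; two rows of six cells 20 x 19 mm, top plate 42 mm above the worktop. Origin at the centre of its underside, long side along its y.
- pip_yellow: Bystander: pipette with yellow button, built and sized like pipette (its hook fixed); hangs on the carousel. Origin at the centre of its tip end, z up along it.
- pip_green: Bystander: pipette with green button, built and sized like pipette (its hook fixed); hangs on the carousel. Origin at the centre of its tip end, z up along it.
- pip_blue: Bystander: pipette with blue button, built and sized like pipette (its hook fixed); hangs on the carousel. Origin at the centre of its tip end, z up along it.
- pip_white: Bystander: pipette with black button, built and sized like pipette (its hook fixed); hangs on the carousel. Origin at the centre of its tip end, z up along it.
- jar_yellow: Bystander: sample jar with yellow lid, 45 x 45 x 64 mm. Origin at the centre of its underside.
- jar_red: Bystander: sample jar with red lid, 51 x 51 x 72 mm. Origin at the centre of its underside.
- counter: Bystander: hand tally counter, 51 x 53 x 22 mm, lying flat. Origin at the centre of its underside.

How it is judged:
On the way, in this order (a step that is already met when the one before it is completed fails the run):
1. the empty station faces the robot (within about 17 degrees), the red pipette still in the rack (x of station in the frame of stand below 0 m and y of station in the frame of stand between -0.0135 and 0.0135 m and horizontal distance between pipette and vial_rack below 0.1 m and height (world z) of pipette below 0.03 m), for 0.2 s.
2. the red pipette is lifted out of the rack (height (world z) of pipette above 0.06 m), for 0.1 s.
3. it hangs home in the empty station, the catch closed behind its hook (x of pipette in the frame of tree between -0.0755 and -0.0645 m and y of pipette in the frame of tree between -0.0055 and 0.0055 m and z of pipette in the frame of tree between 0.0115 and 0.0385 m and angle between pipette's own z axis and vertical below 0.09 rad and value of joint catch below 0.0015 m), for 0.2 s.
At the end, for the whole second after the job is handed in: The red pipette hangs upright (5 deg) in the empty station, axis within 5.5 mm of its place, tip end 11.5 to 38.5 mm above the worktop (25 at mid hook setting), catch out again (under 1.5 mm); the station faces the robot within 17 deg; all at rest, the other pipettes still hanging (all of step 3 and x of station in the frame of stand below 0 m and y of station in the frame of stand between -0.0135 and 0.0135 m and linear speed of pipette below 0.02 m/s and angular speed of tree below 0.05 rad/s); the robot touches nothing.
It fails at once if the red pipette is pressed against the carousel with more than 30 N (contact force between pipette and tree above 30 N).
It fails at once if one of the other pipettes is tipped, unhooked or knocked off the carousel (angle between any of pip_yellow, pip_green, pip_blue, pip_white's own z axis and vertical above 0.2 rad or horizontal distance between any of pip_yellow, pip_green, pip_blue, pip_white and tree above 0.08 m or z of any of pip_yellow, pip_green, pip_blue, pip_white in the frame of tree above 0.05 m).
It fails at once if a jar or the counter is moved by more than 25 mm (distance of any of jar_yellow, jar_red, counter from where it was at the start of the episode above 0.025 m).
It also fails if it takes over 64 s, if anything falls off the work surface, if the arm or the gripper's body presses on something with over 40 N, if the wrist force passes 120 N, or if a joint passes its speed limit or range.

## Working session

There is one attempt and no reset: what is moved stays moved. The work goes in short steps, Python scripts to look and compute and a shell command to move; the robot and the scene stay as the last step left them, time stands still between calls to the robot, and variables do not carry over. Pictures are saved under pics/ and viewed, at most 10 in all, crops included, and the job is handed in when it is done.

```bash
mkdir -p pics
cat > h.py <<'E'
from station import *
import numpy as np, cv2
from scipy.spatial.transform import Rotation as R
def cam2world(name,obs=None):
    p=camera_params(name)
    if name!='wrist': return p,np.array(p['cam_to_world'])
    o=obs or get_obs(); w,x,y,z=o['tool_rot']
    T=np.eye(4);T[:3,:3]=R.from_quat([x,y,z,w]).as_matrix();T[:3,3]=o['eef_pos']
    return p,T@np.array(p['mount'])
def rays(name,uv,M=None):
    p,M0=cam2world(name); M=M0 if M is None else M
    K=np.array(p['intrinsics']); uv=np.atleast_2d(np.array(uv,float))
    d=cv2.undistortPoints(uv.reshape(-1,1,2),K,np.array([p['k1'],0,0,0.])).reshape(-1,2)
    v=np.c_[d[:,0],-d[:,1],-np.ones(len(d))]
    return M[:3,3],v@M[:3,:3].T
def onplane(name,uv,z,M=None):
    c,v=rays(name,uv,M); return c+v*((z-c[2])/v[:,2])[:,None]
def cloud(name,D,M=None):
    vv,uu=np.mgrid[0:400,0:640]
    c,v=rays(name,np.c_[uu.ravel(),vv.ravel()],M)
    P=(c+v*D.ravel()[:,None]).reshape(400,640,3); P[D<=0]=np.nan
    return P
def snap(name,fn=None):
    _,M=cam2world(name); I,D=read_camera(name)
    if fn: cv2.imwrite('pics/'+fn,I[:,:,::-1])
    return I,D,M
E
python3 - <<'E'
from h import *
o=get_obs();print(o)
for n in ('scene','top'):
    I,D,M=snap(n,n+'0.png'); print(n,M.round(3).tolist(),camera_params(n)['intrinsics'],camera_params(n)['k1'])
    np.savez(n+'0.npz',I=I,D=D,M=M)
print(camera_params('wrist'))
E
```

```text
{'t': 0.0, 'q': array([ 1.15290376,  0.47778967,  0.0223353 ,  1.55644204, -0.01150857,
        1.10930293, -0.08311662]), 'joint_vel': array([ 1.10082276e-03, -4.69535008e-04, -6.39927165e-05,  2.31387958e-03,
        9.91192316e-04, -7.99137980e-05,  2.85786699e-04]), 'joint_torque': array([ 1.58398270e-04, -5.96449256e+01,  1.60786998e+00, -2.81195623e+01,
        1.24274803e-02,  9.34364536e-03,  3.50195614e-05]), 'eef_pos': array([ 0.20559294, -0.6423101 ,  0.2303366 ]), 'tool_rot': array([-8.84370907e-04,  9.88026730e-01,  1.54280130e-01, -2.01288225e-04]), 'contact_force': array([0.0307323 , 0.94085095, 0.00293009]), 'torque': array([-0.01822727,  0.01738695,  0.02519279]), 'grasp_force': 0.0, 'gripper_width': 1.0009905636484295}
scene [[-0.72, 0.372, -0.585, -0.314], [-0.694, -0.365, 0.621, 0.761], [0.018, 0.853, 0.521, 0.863], [0.0, 0.0, 0.0, 1.0]] [[473.39909353   0.         314.35424502]
 [  0.         473.39909353 193.94658544]
 [  0.           0.           1.        ]] -0.05735155971056667
top [[-0.229, 0.933, -0.276, 0.11], [-0.973, -0.222, 0.058, -0.023], [-0.007, 0.282, 0.959, 1.545], [0.0, 0.0, 0.0, 1.0]] [[484.50194031   0.         316.49330676]
 [  0.         484.50194031 192.03082215]
 [  0.           0.           1.        ]] -0.143917660562673
{'intrinsics': array([[294.51436632,   0.        , 317.085114  ],
       [  0.        , 294.51436632, 196.31148813],
       [  0.        ,   0.        ,   1.        ]]), 'k1': 0.01895869146059969, 'mount': array([[ 5.97964062e-04,  9.55795022e-01,  2.94033193e-01,
         7.44072349e-02],
       [ 9.99999515e-01, -8.01487146e-04,  5.71682573e-04,
         8.32094442e-04],
       [ 7.82075182e-04,  2.94032709e-01, -9.55795038e-01,
        -1.42757444e-01],
       [ 0.00000000e+00,  0.00000000e+00,  0.00000000e+00,
         1.00000000e+00]])}
```

View pics/scene0.png

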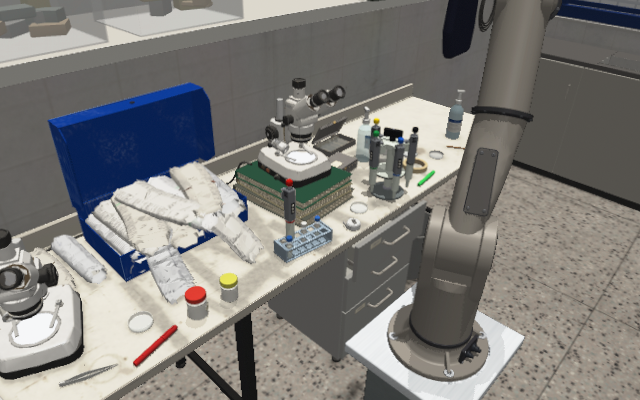

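View pics/top0.png

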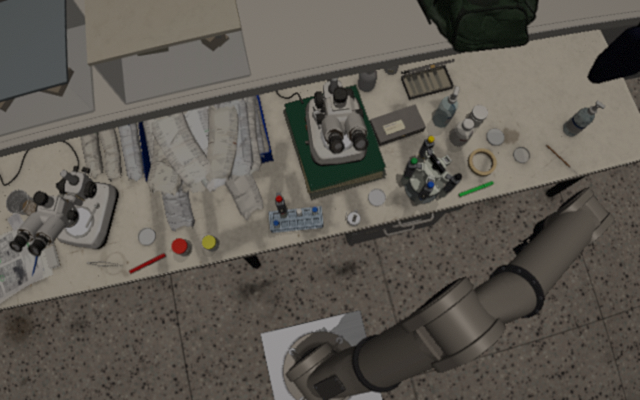

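The scene view shows the red pipette at (290,205) in the rack and the carousel at (388,165). In the top view the red button is at (279,199) and the carousel is near (432,172). I'll crop those areas and measure them.

Run:
```python
from h import *
a=np.load('top0.npz');b=np.load('scene0.npz')
f=lambda I,u,v,w,h,s:cv2.resize(I[v:v+h,u:u+w,::-1],None,fx=s,fy=s,interpolation=cv2.INTER_CUBIC)
c1=f(a['I'],390,120,90,90,4.4);c2=f(b['I'],345,105,90,100,4)
c2=cv2.resize(c2,(396,396)); c3=f(a['I'],255,180,90,45,4.4); c4=f(b['I'],260,170,90,45*2,4.4)[:198]
cv2.imwrite('pics/crop0.png',np.vstack([np.hstack([c1,c2]),np.hstack([c3,c4])])[:600,:800])
for n,d in (('top',a),('scene',b)):
    H=cv2.cvtColor(d['I'],cv2.COLOR_RGB2HSV);P=cloud(n,d['D'],d['M'])
    for c,lo,hi in (('red',(0,130,60),(8,255,255)),('yel',(22,130,60),(35,255,255)),('grn',(50,130,50),(75,255,255)),('blue',(100,130,60),(125,255,255))):
        m=cv2.inRange(H,lo,hi); k,l,s,ce=cv2.connectedComponentsWithStats(m)
        for i in range(1,k):
            if s[i,4]>=5 and 250<ce[i][0]<480 and s[i,4]<400:
                q=P[l==i]; print(n,c,s[i],ce[i].round(1),'med',np.nanmedian(q,0).round(3),'max z',np.nanmax(q[:,2]).round(3), 'on plane',onplane(n,ce[i],.234 if c=='red' else .25,d['M']).round(3)[0][:2])
    # white/black tall things
    z=P[...,2]; m=(P[...,0]>0.3)&(P[...,0]<1)&(z>.19)&(z<.27)&(P[...,1]<-.2)
    print(n,'cloud',m.sum(),np.nanmin(P[m],0).round(3),np.nanmax(P[m],0).round(3))
```

```text
top red [276 196   6   6  32] [278.5 198.5] med [0.494 0.006 0.232] max z 0.237 on plane [0.493 0.006]
top yel [428 136   6   7  34] [430.5 138.7] med [ 0.561 -0.459  0.255] max z 0.261 on plane [ 0.563 -0.461]
top grn [411 158   6   6  29] [413.7 160.4] med [ 0.511 -0.394  0.246] max z 0.252 on plane [ 0.51  -0.393]
top grn [459 182  34  14  98] [475.3 188.7] med [ 0.439 -0.636  0.013] max z 0.023 on plane [ 0.388 -0.541]
top blue [257  95  11  44  63] [262. 116.] med [0.852 0.005 0.003] max z 0.092 on plane [0.746 0.001]
top blue [269 149   2   3   5] [269.4 150.2] med [0.729 0.006 0.03 ] max z 0.094 on plane [0.635 0.001]
top blue [427 182   7   6  32] [430.2 184.3] med [ 0.433 -0.423  0.238] max z 0.244 on plane [ 0.43  -0.419]
top blue [313 207   4   5  17] [314.4 209.1] med [ 0.481 -0.094  0.071] max z 0.076 on plane [ 0.436 -0.085]
top blue [274 221   5   4  18] [275.8 222.5] med [0.465 0.034 0.073] max z 0.082 on plane [0.423 0.027]
top cloud 1444 [ 0.417 -1.071  0.19 ] [ 0.84  -0.201  0.27 ]
scene red [266 170   3   2   5] [267.2 170.4] med [ 0.741 -0.129  0.115] max z 0.119
[... 471 characters left out ...]
1  16  15  61] [425.6 178. ] med [ 0.434 -0.631  0.011] max z 0.019 on plane [ 0.224 -0.24 ]
scene blue [451 120   3   2   5] [452.2 120.4] med [ 0.564 -1.034  0.086] max z 0.087 on plane [ 0.38  -0.652]
scene blue [456 121   5   1   5] [458. 121.] med [ 0.543 -1.045  0.086] max z 0.087 on plane [ 0.363 -0.662]
scene blue [398 136   5   7  29] [400.  139.4] med [ 0.431 -0.419  0.235] max z 0.24 on plane [ 0.414 -0.393]
scene blue [315 216   5   5  21] [316.8 218. ] med [ 0.476 -0.091  0.073] max z 0.078 on plane [0.297 0.102]
scene blue [286 236   6   6  29] [288.8 238.2] med [0.462 0.038 0.072] max z 0.076 on plane [0.287 0.201]
scene cloud 2211 [ 0.3   -3.056  0.19 ] [ 0.921 -0.2    0.27 ]
```

View pics/crop0.png

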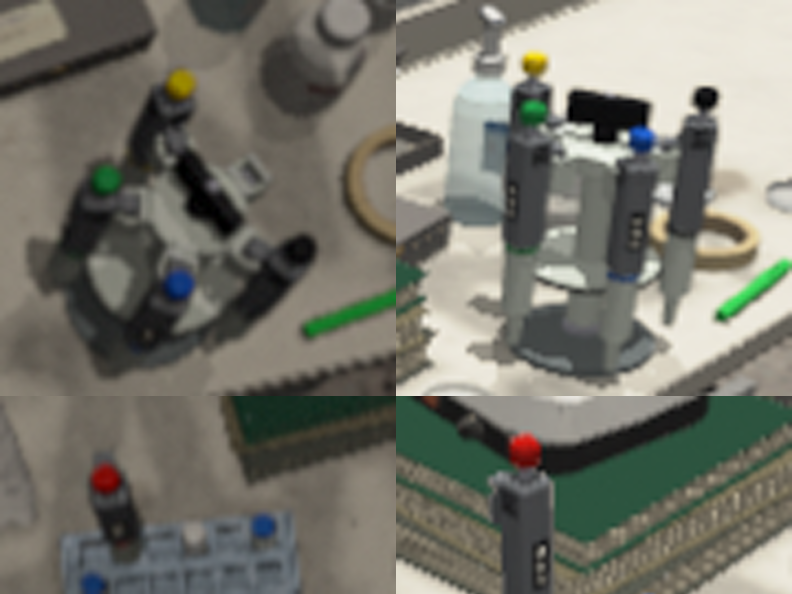

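The top crop shows the empty white station at top-image (446,161), with yellow, green, blue and black clockwise round the rest. The buttons fit a 70 mm circle about (0.4895, -0.461), with 82 and 133 mm chords as they should be. That puts the empty station at about 289.5° and the goal at about 137°. I'll go above the carousel, turning the wrist on the way, and refine there.

```bash
python3 -m creep '[[-0.3,0,0,57,0,0,0.186],[-0.3,0,0,57,0,0,0.186],[-0.3,0,0,56,0,0,0.186],[-0.3,47,30,0,0,0,0.186],[-0.3,47,30,0,0,0,0.186]]' && python3 -m creep '[[-0.3,47,30,0,0,0,0.186],[-0.3,47,30,0,0,0,0.186],[-0.3,47,30,0,0,0,0.186],[-0.3,47,30,0,0,0,0.186],[-0.3,0,0,0,0,0,0]]'
python3 - <<'E'
from h import *
print(get_obs()['q'].round(3))
I,D,M=snap('wrist','w1.png'); np.savez('w1.npz',I=I,D=D,M=M)
E
```

```text
t: 0.72
eef_pos: [0.3003, -0.5825, 0.4017]
tool_rot: [0.0, 0.813, 0.583, -0.0]
contact_force: [1.3, -0.5, -0.8]
gripper_width: 0.348
grasp_force: 0.0
t: 1.35
eef_pos: [0.4925, -0.4577, 0.4004]
tool_rot: [-0.0, 0.543, 0.84, 0.002]
contact_force: [-0.5, 0.3, -0.9]
gripper_width: 0.348
grasp_force: 0.0
[ 0.918  0.409 -0.388  1.301  0.148  1.461  0.967]
```

View pics/w1.png

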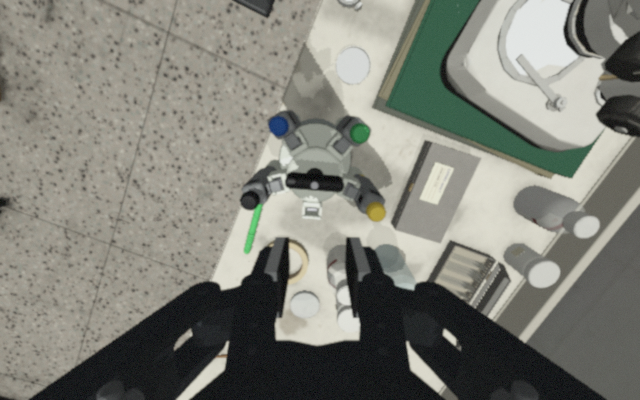

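The wrist view shows the bar from (287,180) to (343,183), the empty pocket at (312,207) and the four buttons. Next I'll work out the axis and the tree angle.

```bash
cat > car.py <<'E'
from h import *
def carousel(n,I,M,show=True):
    H=cv2.cvtColor(I,cv2.COLOR_RGB2HSV);out={}
    for c,lo,hi,z in (('yel',(20,110,60),(35,255,255),.255),('grn',(50,110,30),(85,255,255),.246),('blue',(100,110,30),(130,255,255),.238)):
        m=cv2.inRange(H,lo,hi);k,l,s,ce=cv2.connectedComponentsWithStats(m)
        for i in range(1,k):
            if s[i,4]>20:
                p=onplane(n,ce[i],z,M)[0]
                if np.hypot(p[0]-.49,p[1]+.461)<.1: out[c]=p; print(c,s[i].tolist(),p.round(4))
    return out
E
python3 - <<'E'
from car import *
d=np.load('w1.npz');I,D,M=d['I'],d['D'],d['M'];P=cloud('wrist',D,M)
b=carousel('wrist',I,M)
z=P[...,2];r=np.hypot(P[...,0]-.49,P[...,1]+.461)
m=((z>.234)&(z<.25)&(r<.045)).astype(np.uint8)
k,l,s,ce=cv2.connectedComponentsWithStats(m);i=1+s[1:,4].argmax()
q=np.argwhere(l==i)[:,::-1].astype(np.float32);rc=cv2.minAreaRect(q);bx=onplane('wrist',cv2.boxPoints(rc),.242,M)
print('bar',s[i],bx.mean(0),np.linalg.norm(np.diff(bx,axis=0),axis=1),bx.round(4).tolist(),np.nanmedian(P[l==i],0))
e=bx[np.argmax(np.linalg.norm(bx-bx[0],axis=1))]
print('pocket',onplane('wrist',[312,207],.2,M))
B=np.array([b[k][:2] for k in b])
from scipy.optimize import least_squares
order=list(b);off={'yel':72*1,'grn':144,'blue':216,}
f=lambda p:np.concatenate([b[k][:2]-p[:2]-.07*np.array([np.cos(p[2]+np.radians(off[k])),np.sin(p[2]+np.radians(off[k]))]) for k in b])
s=least_squares(f,[.49,-.461,np.radians(289)-0]);print(s.x[:2],np.degrees(s.x[2])%360,s.fun.round(4))
E
```

```text
yel [366, 202, 19, 19, 280] [ 0.5598 -0.4601  0.255 ]
grn [350, 124, 19, 19, 274] [ 0.5099 -0.3958  0.246 ]
grn [245, 204, 17, 49, 248] [ 0.4498 -0.5335  0.246 ]
blue [269, 116, 19, 20, 285] [ 0.4338 -0.423   0.238 ]
bar [285 175  60  18 765] [ 0.491359   -0.46205739  0.242     ] [0.01465736 0.06221588 0.01473946] [[0.4642, -0.4796, 0.242], [0.4596, -0.4657, 0.242], [0.5181, -0.4446, 0.242], [0.5236, -0.4583, 0.242]] [ 0.49130873 -0.46238715  0.241263  ]
pocket [[ 0.50493854 -0.50057608  0.2       ]]
[ 0.47459377 -0.50937779] 296.0674884979239 [ 0.0159  0.0395 -0.0369 -0.0931  0.021   0.0536]
```

```bash
python3 -m creep '[[-0.3,-1.7,-3.8,0,0,0,0.187],[-0.3,0,0,0,0,0,0.187],[-0.3,0,0,0,0,0,0.187],[-0.3,0,0,0,0,0,0.187],[-0.3,0,0,0,0,0,0.187]]' && python3 -m creep '[[-0.3,0,0,-30,0,0,0.187],[-0.3,0,0,-30,0,0,0.187],[-0.3,0,0,-20,0,0,0.186],[-0.3,0,0,0,0,0,0],[-0.3,0,0,0,0,0,0]]'; python3 -c "
from station import *;print(get_obs()['q'].round(2))"
```

```text
t: 2.02
eef_pos: [0.4844, -0.4682, 0.4009]
tool_rot: [-0.001, 0.11, 0.994, -0.0]
contact_force: [-0.1, 0.5, -0.2]
gripper_width: 0.348
grasp_force: 0.0
t: 2.65
eef_pos: [0.4857, -0.4676, 0.3222]
tool_rot: [0.0, -0.165, 0.986, -0.0]
contact_force: [-0.1, -0.8, 0.2]
gripper_width: 0.348
grasp_force: 0.0
[ 1.11  0.49 -0.65  1.41  0.3   1.34  2.35]
```

```bash
python3 -m creep '[[-0.3,5.1,6.1,0,0,0,0.015],[-0.3,0,0,-40,0,0,0],[-0.3,0,0,0,0,0,0]]' && python3 -m creep '[[-0.3,0,0,-30,0,0,0],[-0.3,0,0,-30,0,0,0],[-0.3,0,0,0,0,0,0]]' 30
```

```text
t: 3.02
eef_pos: [0.4902, -0.4594, 0.2792]
tool_rot: [-0.002, -0.175, 0.985, 0.002]
contact_force: [-0.4, -0.3, 0.0]
gripper_width: 0.349
grasp_force: 0.0
t: 3.4
eef_pos: [0.4906, -0.4602, 0.2207]
tool_rot: [-0.001, -0.175, 0.985, 0.001]
contact_force: [-0.8, -0.4, 0.1]
gripper_width: 0.35
grasp_force: 0.0
```

```bash
python3 -m creep '[[-1,0,0,0,0,0,0],[-1,0,0,0,0,0,0],[-1,0,0,0,0,0,0],[-1,0,0,0,0,0,0]]' 40 && python3 -m creep '[[-1,0,0,0,0,0,-0.1],[-1,0,0,0,0,0,-0.15],[-1,0,0,0,0,0,-0.15],[-1,0,0,0,0,0,-0.15],[-1,0,0,0,0,0,-0.15]]'
```

```text
t: 3.9
eef_pos: [0.4927, -0.4626, 0.2237]
tool_rot: [0.002, -0.175, 0.985, -0.002]
contact_force: [3.4, -4.6, -5.2]
gripper_width: 0.147
grasp_force: 41.6
t: 4.53
eef_pos: [0.4927, -0.4632, 0.2237]
tool_rot: [0.003, 0.176, 0.984, -0.002]
contact_force: [4.7, -6.3, -5.4]
gripper_width: 0.152
grasp_force: 41.3
```

```bash
python3 -m creep '[[-1,0,0,0,0,0,-0.17],[-1,0,0,0,0,0,-0.17],[-1,0,0,0,0,0,-0.17],[-1,0,0,0,0,0,-0.17],[-1,0,0,0,0,0,-0.17]]' && python3 -m creep '[[-1,0,0,0,0,0,-0.17],[-1,0,0,0,0,0,-0.17],[-1,0,0,0,0,0,-0.17],[-1,0,0,0,0,0,-0.17],[-1,0,0,0,0,0,-0.17]]'; python3 -m creep '[[-1,0,0,0,0,0,-0.17],[-1,0,0,0,0,0,-0.1],[-1,0,0,0,0,0,0],[-1,0,0,0,0,0,0]]'
```

```text
t: 5.15
eef_pos: [0.4923, -0.4637, 0.2237]
tool_rot: [0.003, 0.567, 0.824, -0.001]
contact_force: [2.3, -8.3, -5.7]
gripper_width: 0.152
grasp_force: 41.3
t: 5.78
eef_pos: [0.4915, -0.4637, 0.2237]
tool_rot: [0.003, 0.856, 0.517, -0.0]
contact_force: [0.7, -8.1, -4.3]
gripper_width: 0.152
grasp_force: 41.5
t: 6.28
eef_pos: [0.4913, -0.4636, 0.2237]
tool_rot: [0.003, 0.917, 0.4, 0.0]
contact_force: [0.1, -6.9, -3.3]
gripper_width: 0.152
grasp_force: 41.6
```

```bash
python3 -m creep '[[-0.3,0,0,0,0,0,0],[-0.3,0,0,0,0,0,0],[-0.3,0,0,45,0,0,0],[-0.3,0,0,60,0,0,0],[-0.3,0,0,60,0,0,0]]' && python3 -m creep '[[-0.3,0,0,0,0,0,0]]'
python3 - <<'E'
from h import *
I,D,M=snap('wrist','w2.png'); np.savez('w2.npz',I=I,D=D,M=M); print(get_obs()['q'].round(2))
P=cloud('wrist',D,M);z=P[...,2];r=np.hypot(P[...,0]-.491,P[...,1]+.462)
m=((z>.234)&(z<.25)&(r<.045)).astype(np.uint8)
k,l,s,ce=cv2.connectedComponentsWithStats(m);i=1+s[1:,4].argmax()
q=np.argwhere(l==i)[:,::-1].astype(np.float32);bx=onplane('wrist',cv2.boxPoints(cv2.minAreaRect(q)),.242,M)
print('bar',bx.mean(0),bx.round(4).tolist(),np.nanmedian(P[l==i],0))
# upper structures z in .185..0.21 beyond the hub on robot side
a=np.degrees(np.arctan2(P[...,1]+.462,P[...,0]-.491))
m=(z>.185)&(z<.206)&(r>.037)&(r<.06)&(abs(a-137)<25)
print('pocket',m.sum(),np.nanmean(P[m],0),np.nanmedian(a[m]))
E
```

```text
t: 6.9
eef_pos: [0.4915, -0.4598, 0.389]
tool_rot: [0.0, 0.916, 0.401, 0.0]
contact_force: [0.8, -0.1, -0.0]
gripper_width: 0.356
grasp_force: 0.0
t: 7.02
eef_pos: [0.4934, -0.4615, 0.3939]
tool_rot: [0.005, 0.916, 0.401, 0.003]
contact_force: [-0.1, 0.8, -0.2]
gripper_width: 0.345
grasp_force: 0.0
[ 0.7   0.38 -0.05  1.34  0.02  1.41 -0.1 ]
bar [ 0.49265182 -0.46302418  0.242     ] [[0.5088, -0.436, 0.242], [0.5184, -0.4448, 0.242], [0.4768, -0.4903, 0.242], [0.4666, -0.4809, 0.242]] [ 0.49348899 -0.46185544  0.24129179]
pocket 272 [ 0.45782836 -0.43133883  0.19647546] 137.21779499618248
```

View pics/w2.png

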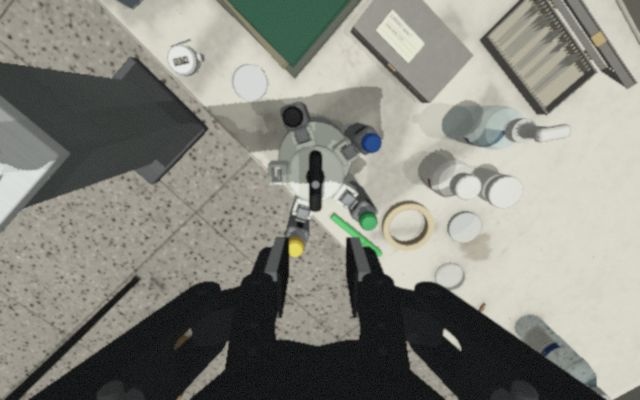

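The empty station now faces the robot, with the bar from (313,155) to (317,208), the pocket at (279,172), and the tree at 137.5° with its axis at about (0.492,-0.462). Next I'll check the heights near the pipette and its rough yaw.

Run:
```python
from h import *
for n in ('top','scene'):
    d=np.load(n+'0.npz');P=cloud(n,d['D'],d['M']).reshape(-1,3);x,y,z=P.T
    for y0 in np.arange(-.5,.15,.05):
        r=[]
        for x0 in (.4,.45,.5,.55,.6,.65,.7):
            m=(x>x0)&(x<x0+.05)&(y>y0)&(y<y0+.05); r.append(np.nanmax(z[m]).round(2) if m.any() else None)
        print(n,y0.round(2),r)
    m=(np.hypot(x-.492,y-.008)<.045)&(z>.1)&(z<.206)
    for a,b in ((.1,.14),(.14,.16),(.16,.18),(.18,.19),(.19,.206)):
        k=m&(z>a)&(z<b);print(a,k.sum(),P[k].mean(0).round(4),P[k].min(0).round(3),P[k].max(0).round(3))
```

```text
top -0.5 [np.float64(0.25), np.float64(0.25), np.float64(0.25), np.float64(0.26), np.float64(0.73), np.float64(0.73), np.float64(0.05)]
top -0.45 [np.float64(0.25), np.float64(0.22), np.float64(0.25), np.float64(0.23), np.float64(0.72), np.float64(0.73), np.float64(0.71)]
top -0.4 [np.float64(0.01), np.float64(0.22), np.float64(0.25), np.float64(0.03), np.float64(0.63), np.float64(0.67), np.float64(0.7)]
top -0.35 [np.float64(0.01), np.float64(0.02), np.float64(0.07), np.float64(0.1), np.float64(0.63), np.float64(0.63), np.float64(0.63)]
top -0.3 [np.float64(0.01), np.float64(0.02), np.float64(0.07), np.float64(0.4), np.float64(0.63), np.float64(0.63), np.float64(0.63)]
top -0.25 [np.float64(0.03), np.float64(0.02), np.float64(0.43), np.float64(0.42), np.float64(0.63), np.float64(0.63), np.float64(0.63)]
top -0.2 [np.float64(0.02), np.float64(0.02), np.float64(0.43), np.float64(0.43), np.float64(0.63), np.float64(0.63), np.float64(0.63)]
top -0.15 [np.float64(0.05), np.float64(0.07), np.float64(0.42), np.float64(0.39), np.float64(0.63), np.float64(0.63), np.float64(0.63)]
top -0.1 [n
[... 2498 characters left out ...]
), np.float64(0.63), np.float64(0.67), np.float64(0.09)]
scene 0.05 [np.float64(0.04), np.float64(0.05), np.float64(0.05), np.float64(0.07), np.float64(0.63), np.float64(0.68), np.float64(0.18)]
scene 0.1 [np.float64(0.01), np.float64(0.0), np.float64(0.04), np.float64(0.08), np.float64(0.63), np.float64(0.68), np.float64(0.18)]
0.1 130 [0.4857 0.0113 0.1221] [ 0.475 -0.007  0.1  ] [0.504 0.022 0.14 ]
0.14 69 [0.4855 0.0113 0.1505] [ 0.477 -0.006  0.141] [0.502 0.02  0.16 ]
0.16 89 [0.4901 0.0102 0.1704] [ 0.477 -0.007  0.16 ] [0.523 0.02  0.18 ]
0.18 44 [0.4915 0.0105 0.1847] [ 0.478 -0.006  0.18 ] [0.521 0.019 0.19 ]
0.19 82 [0.4906 0.0098 0.1987] [ 0.478 -0.008  0.19 ] [0.522 0.02  0.206]
```

```bash
python3 -m creep '[[-0.2,-40,40,10,0,0,0.186],[-0.2,-40,44,10,0,0,0.186],[-0.2,0,40,0,0,0,0.186],[-0.2,0,50,0,0,0,0.186],[-0.2,0,55,0,0,0,0.186]]' && python3 -m creep '[[-0.2,0,60,0,0,0,0.186],[-0.2,0,60,0,0,0,0.186],[-0.2,10,60,0,0,0,0.186],[-0.2,30,60,0,0,0,0.186],[-0.2,30,0,0,0,0,0.186]]';python3 -m creep '[[-0.2,0,0,0,0,0,0.186],[-0.2,0,0,0,0,0,0.186],[-0.2,0,0,0,0,0,0.088],[-0.2,0,0,0,0,0,0]]'
python3 - <<'E'
from h import *
print(get_obs()['q'].round(2))
I,D,M=snap('wrist','w3.png'); np.savez('w3.npz',I=I,D=D,M=M)
E
```

```text
t: 7.7
eef_pos: [0.4105, -0.2297, 0.4053]
tool_rot: [-0.001, 0.637, 0.771, -0.0]
contact_force: [1.2, -0.7, -1.0]
gripper_width: 0.4
grasp_force: 0.0
t: 8.32
eef_pos: [0.4788, 0.0101, 0.4062]
tool_rot: [-0.0, 0.219, 0.976, 0.0]
contact_force: [0.7, -0.9, 0.2]
gripper_width: 0.399
grasp_force: 0.0
t: 8.82
eef_pos: [0.4785, 0.0046, 0.4054]
tool_rot: [-0.001, -0.001, 1.0, 0.0]
contact_force: [-0.4, 0.2, -0.5]
gripper_width: 0.398
grasp_force: 0.0
[ 0.4   0.06 -0.56  1.72  0.03  1.37  1.41]
```

View pics/w3.png

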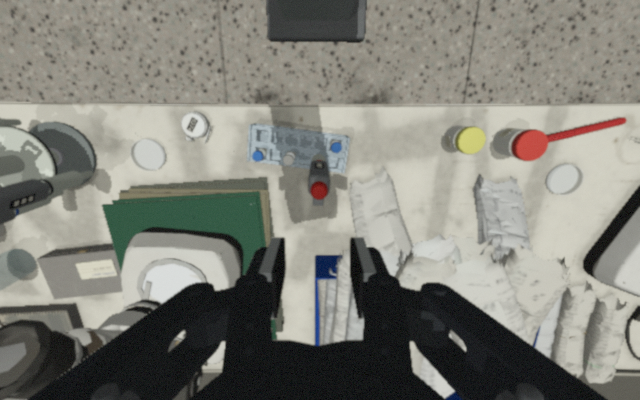

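The wrist view shows the red button at (319,189), its hook just below at (319,202), and the rack tilted by a few degrees. I'll measure the yaw, the axis and the hook height.

Run:
```python
from h import *
d=np.load('w3.npz');I,D,M=d['I'],d['D'],d['M'];P=cloud('wrist',D,M)
H=cv2.cvtColor(I,cv2.COLOR_RGB2HSV)
m=cv2.inRange(H,(0,110,40),(10,255,255))|cv2.inRange(H,(172,110,40),(180,255,255))
k,l,s,ce=cv2.connectedComponentsWithStats(m)
for i in range(1,k):
    if s[i,4]>50 and 280<ce[i][0]<360: b=onplane('wrist',ce[i],.229,M)[0];print('button',s[i],ce[i],b.round(4),np.nanmedian(P[l==i],0).round(4),np.nanmax(P[l==i][:,2]))
x,y,z=P[...,0],P[...,1],P[...,2];near=np.hypot(x-b[0],y-b[1])<.05
def show(nm,k): 
    q=P[k];print(nm,k.sum(),q.mean(0).round(4),q.min(0).round(4),q.max(0).round(4))
show('handle top',near&(z>.195)&(z<.212)); hk=near&(z>.16)&(z<.215)&(x>b[0]+.015); show('hook',hk)
q=P[hk]; print('hook top z pct',np.percentile(q[:,2],[10,30,50,70,90,97]).round(4)); t=q[q[:,0]>b[0]+.018]; print('hook far part',t.mean(0).round(4),'yaw',np.degrees(np.arctan2(t[:,1].mean()-b[1],t[:,0].mean()-b[0])))
f=near&(z>.1)&(z<.2)&(x<b[0]-.008); show('front face',f)
q=P[f];a=np.polyfit(q[:,1],q[:,0],1);print('front face yaw',np.degrees(np.arctan(-a[0])))
# rack
mm=((abs(z-.042)<.006)&(abs(x-.47)<.08)&(abs(y)<.15)).astype(np.uint8);k,l,s,ce=cv2.connectedComponentsWithStats(mm)
i=1+s[1:,4].argmax();q=P[l==i][:,:2].astype(np.float32);r=cv2.minAreaRect(q);print('rack',r)
print('nan near',np.isnan(z[180:215,300:335]).sum())
for u0,v0 in ((300,180),):
    print((z[186:212:2,312:328:2]*1000).round(0)[:, :].tolist())
```

```text
button [311 181  17  19 240] [318.79166667 189.98333333] [0.4935 0.0059 0.229 ] [0.4925 0.0061 0.2329] 0.23520057456453813
handle top 315 [0.495  0.0058 0.2033] [ 0.4811 -0.0071  0.195 ] [0.5225 0.0196 0.2092]
hook 74 [0.518  0.005  0.1976] [ 0.5121 -0.0011  0.1956] [0.5225 0.0115 0.1996]
hook top z pct [0.1966 0.1972 0.1977 0.198  0.1983 0.1988]
hook far part [0.518  0.005  0.1976] yaw -2.143422080673294
front face 250 [0.4816 0.0065 0.1594] [ 0.4802 -0.0061  0.1017] [0.4854 0.0188 0.1999]
front face yaw -0.7360409641393048
rack ((0.4738829731941223, -0.029532693326473236), (0.17160667479038239, 0.0621606670320034), 82.85501861572266)
nan near 2
[[228.0, 231.0, 232.0, 234.0, 234.0, 235.0, 232.0, 229.0], [233.0, 233.0, 233.0, 234.0, 234.0, 233.0, 233.0, 232.0], [233.0, 233.0, 233.0, 233.0, 233.0, 232.0, 234.0, 233.0], [233.0, 233.0, 233.0, 234.0, 234.0, 233.0, 233.0, 232.0], [232.0, 233.0, 234.0, 235.0, 234.0, 233.0, 234.0, 232.0], [0.0, 234.0, 235.0, 233.0, 233.0, 234.0, 234.0, 231.0], [-2.0, 197.0, 233.0, 232.0, 234.0, 232.0, 1.0, -0.0], [3.0, 198.0, 197.0, 198.0, 197.0, 198.0, 2.0, -1.0], [-0.0, 198.0, 197.0, 198.0, 196.0, 198.0, 1.0, 1.0], [0.0, 198.0, 197.0, 197.0, 198.0, 198.0, -1.0, nan], [0.0, 1.0, -0.0, 1.0, 3.0, -1.0, 1.0, -1.0], [-1.0, 2.0, 1.0, 3.0, -1.0, 1.0, 1.0, 0.0], [0.0, 2.0, 1.0, -0.0, 1.0, -0.0, -0.0, -0.0]]
```

The hook top is at z 0.1976, so the hook sits about 8.6 mm above mid. The home tip height should be about 16.5 mm. The handle axis is at (0.494,0.006) with a yaw of about -1.5°.

```bash
python3 -m creep '[[0.1,15.5,1.4,-30,0,0,-0.026],[0.1,0,0,-50,0,0,0],[0.1,0,0,-40,0,0,0],[0.1,0,0,0,0,0,0]]'
```

```text
t: 9.38
eef_pos: [0.4924, 0.0055, 0.2836]
tool_rot: [-0.003, 0.012, 1.0, 0.0]
contact_force: [-0.2, -0.2, 2.2]
gripper_width: 0.547
grasp_force: 0.0
```

```bash
python3 -m creep '[[0.1,1,0.3,-35,0,0,0],[0.1,0,0,-35,0,0,0],[0.1,0,0,-35,0,0,0],[0.1,0,0,0,0,0,0]]' && python3 -m creep '[[-1,0,0,0,0,0,0],[-1,0,0,0,0,0,0],[-1,0,0,0,0,0,0],[-1,0,0,0,0,0,0]]' 50
```

```text
t: 9.88
eef_pos: [0.4951, 0.0059, 0.1811]
tool_rot: [-0.001, 0.012, 1.0, 0.0]
contact_force: [0.3, 0.5, 0.3]
gripper_width: 0.553
grasp_force: 0.0
t: 10.38
eef_pos: [0.4973, 0.0063, 0.1834]
tool_rot: [0.002, 0.012, 1.0, 0.0]
contact_force: [0.2, 0.8, 6.9]
gripper_width: 0.294
grasp_force: 51.8
```

```bash
python3 -m creep '[[-1,0,0,15,0,0,0],[-1,0,0,25,0,0,0],[-1,0,0,40,0,0,0],[-1,0,0,40,0,0,0],[-1,0,0,0,0,0,0]]'
python3 - <<'E'
from h import *
o=get_obs();print(o['eef_pos'],o['q'].round(2))
for n in ('wrist','scene'):
    I,D,M=snap(n); np.savez(n[0]+'4.npz',I=I,D=D,M=M); P=cloud(n,D,M);x,y,z=np.moveaxis(P,-1,0)
    H=cv2.cvtColor(I,cv2.COLOR_RGB2HSV)
    m=(cv2.inRange(H,(0,110,40),(10,255,255))>0)&(np.hypot(x-.495,y-.006)<.05)
    if m.sum(): print(n,'red',m.sum(),np.nanmedian(P[m],0).round(4),np.nanmax(P[m],0).round(4))
    near=(np.hypot(x-.495,y-.006)<.04)
    for a in np.arange(.1,.34,.02):
        k=near&(z>a)&(z<a+.02)
        if k.sum(): print(n,a.round(2),k.sum(),P[k].mean(0).round(4),P[k].min(0).round(3),P[k].max(0).round(3))
sc=np.load('s4.npz')['I'][80:280,180:480,::-1]; w=np.load('w4.npz')['I'][100:300,200:450,::-1]
cv2.imwrite('pics/s4.png',np.hstack([cv2.resize(sc,(480,320)),cv2.resize(w,(320,320))]))
E
```

```text
t: 11.0
eef_pos: [0.4974, 0.0064, 0.3054]
tool_rot: [0.003, 0.012, 1.0, -0.0]
contact_force: [-0.5, 0.7, -1.5]
gripper_width: 0.298
grasp_force: 50.9
[0.49737644 0.0064419  0.30536573] [ 0.38  0.16 -0.58  1.85  0.09  1.16  1.32]
wrist red 2076 [0.4897 0.0058 0.3542] [0.5018 0.0153 0.3569]
wrist 0.16 87 [0.4838 0.0065 0.172 ] [ 0.482 -0.005  0.164] [0.49  0.018 0.18 ]
wrist 0.18 127 [0.4839 0.0062 0.1902] [ 0.482 -0.005  0.18 ] [0.49  0.018 0.2  ]
wrist 0.2 144 [0.4836 0.0065 0.2096] [ 0.482 -0.005  0.2  ] [0.49  0.018 0.22 ]
wrist 0.22 138 [0.4817 0.0064 0.2327] [ 0.481 -0.006  0.22 ] [0.485 0.019 0.24 ]
wrist 0.24 277 [0.4816 0.0064 0.2502] [ 0.48  -0.007  0.24 ] [0.486 0.019 0.26 ]
wrist 0.26 391 [0.4815 0.0063 0.2705] [ 0.48  -0.007  0.26 ] [0.487 0.019 0.28 ]
wrist 0.28 557 [0.4817 0.0063 0.2905] [ 0.48  -0.007  0.28 ] [0.487 0.019 0.3  ]
wrist 0.3 1156 [0.4838 0.0061 0.3123] [ 0.48 -0.02  0.3 ] [0.491 0.032 0.32 ]
wrist 0.32 3349 [0.4885 0.0058 0.3287] [ 0.481 -0.021  0.32 ] [0.509 0.032 0.34 ]
scene red 48 [0.4846 0.008  0.3471] [0.5024 0.022  0.3636]
scene 0.12 12 [0.4885 0.0075 0.1339] [0.483 0.003 0.128] [0.495 0.01  0.139]
scene 0.14 24 [0.4878 0.0072 0.1489] [ 0.483 -0.002  0.141] [0.494 0.012 0.156]
scene 0.16 50 [0.484  0.0106 0.1711] [ 0.476 -0.002  0.162] [0.497 0.019 0.18 ]
scene 0.18 55 [0.4838 0.0106 0.1899] [ 0.478 -0.003  0.18 ] [0.494 0.019 0.2  ]
scene 0.2 63 [0.4844 0.0103 0.2101] [ 0.477 -0.003  0.2  ] [0.5   0.019 0.22 ]
scene 0.22 62 [0.4844 0.011  0.2306] [ 0.476 -0.004  0.221] [0.503 0.019 0.239]
scene 0.24 83 [0.4841 0.0113 0.2497] [ 0.476 -0.006  0.24 ] [0.501 0.02  0.26 ]
scene 0.26 77 [0.4837 0.0112 0.2698] [ 0.474 -0.005  0.26 ] [0.5   0.021 0.28 ]
scene 0.28 98 [0.4869 0.0114 0.29  ] [ 0.476 -0.004  0.28 ] [0.519 0.02  0.3  ]
scene 0.3 101 [0.4845 0.0114 0.3115] [ 0.476 -0.021  0.301] [0.504 0.031 0.32 ]
scene 0.32 144 [0.4874 0.0111 0.3295] [ 0.477 -0.022  0.32 ] [0.504 0.033 0.34 ]
```

View pics/s4.png

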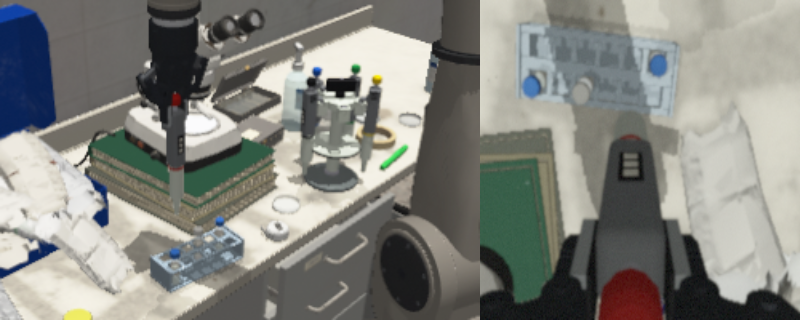

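The pipette hangs upright in the grip, with its front face at constant x, and the tip at about 0.131. I'll carry it back past the microscope at x≈0.415 to a standoff.

```bash
python3 -m creep '[[-1,-30,-10,0,0,0,0],[-1,-45,-20,0,0,0,0],[-1,-7,-40,0,0,0,-0.1],[-1,0,-55,0,0,0,-0.12],[-1,0,-55,0,0,0,-0.12]]' && python3 -m creep '[[-1,0,-55,0,0,0,-0.12],[-1,0,-55,0,0,0,-0.12],[-1,0,-55,0,0,0,-0.12],[-1,-10,-44,0,0,0,-0.02],[-1,0,0,0,0,0,0]]'; python3 -m creep '[[-1,0,0,0,0,0,0],[-1,0,0,0,0,0,0]]'
```

```text
t: 11.72
eef_pos: [0.4124, -0.1752, 0.3003]
tool_rot: [-0.001, 0.182, 0.983, 0.0]
contact_force: [0.7, 0.7, -1.2]
gripper_width: 0.291
grasp_force: 50.7
t: 12.35
eef_pos: [0.4007, -0.3863, 0.2992]
tool_rot: [-0.002, 0.367, 0.93, -0.0]
contact_force: [0.2, 1.6, -2.0]
gripper_width: 0.296
grasp_force: 50.8
t: 12.6
eef_pos: [0.4041, -0.3813, 0.3009]
tool_rot: [-0.0, 0.362, 0.932, 0.0]
contact_force: [0.3, 0.4, -1.9]
gripper_width: 0.294
grasp_force: 50.8
```

Run:
```python
from h import *
o=get_obs();t=np.array(o['eef_pos']);print(t,o['tool_rot'].round(4),o['q'].round(2))
I,D,M=snap('wrist');P=cloud('wrist',D,M)
u=np.array([-.735,.678,0]);v=np.array([-.678,-.735,0])
L=np.stack([(P-t)@u,(P-t)@v,P[...,2]],-1)*1000  # radial out, lateral, z
for a in (160,180,200,220,240,260,280):
    k=(abs(L[...,0])<40)&(abs(L[...,1])<20)&(L[...,2]>a)&(L[...,2]<a+20);q=L[k]
    if len(q): print(a,len(q),'front median',np.median(q[:,0]).round(1),'lat',q[:,1].min().round(1),q[:,1].max().round(1),'slope',np.degrees(np.polyfit(q[:,1],q[:,0],1)[0]*1).round(1))
H=cv2.cvtColor(I,cv2.COLOR_RGB2HSV);m=(cv2.inRange(H,(0,110,40),(10,255,255))>0)&(abs(L[...,1])<20);print('red top',np.nanpercentile(L[m][:,2],[50,99]))
pics=[]
for n in ('scene','top'):
    J,Dn,Mn=snap(n);np.savez(n+'5.npz',I=J,D=Dn,M=Mn);pics.append(J)
a=pics[0][90:210,330:450,::-1];b=pics[1][120:220,380:480,::-1]
cv2.imwrite('pics/s5.png',np.hstack([cv2.resize(a,(400,400),interpolation=cv2.INTER_CUBIC),cv2.resize(b,(400,400),interpolation=cv2.INTER_CUBIC)]))
```

```text
[ 0.40409196 -0.38133128  0.30091007] [-4.000e-04  3.622e-01  9.321e-01  4.000e-04] [ 0.81  0.23 -0.2   1.75  0.05  1.17  1.43]
160 113 front median 14.7 lat -11.2 11.9 slope 0.1
180 130 front median 14.3 lat -11.2 12.0 slope -0.2
200 126 front median 14.7 lat -10.2 11.1 slope 0.7
220 183 front median 15.9 lat -12.3 13.1 slope 0.3
240 298 front median 15.8 lat -12.4 13.5 slope 0.1
260 414 front median 15.7 lat -12.3 13.5 slope 0.3
280 593 front median 15.2 lat -12.4 13.5 slope 0.2
red top [349.62003253 351.4688619 ]
```

View pics/s5.png

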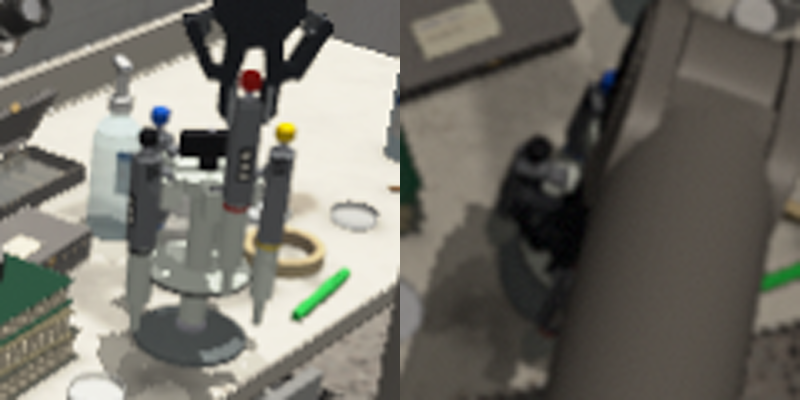

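The scene crop shows the red pipette upright in the gripper, outboard of the pocket and clear of black (150,135) and yellow (285,130). Moving in over the station and down to just above the rim.

```bash
python3 -m creep '[[-1,12,-12,0,0,0,-0.003],[-1,14,-12,0,0,0,0],[-1,12.3,-11.4,0,0,0,0],[-1,0,0,0,0,0,0],[-1,0,0,0,0,0,0]]' && python3 -m creep '[[-1,0,0,-20,0,0,0],[-1,0,0,-25,0,0,0],[-1,0,0,-17,0,0,0],[-1,0,0,0,0,0,0],[-1,0,0,0,0,0,0]]'
```

```text
t: 13.38
eef_pos: [0.4417, -0.4177, 0.3012]
tool_rot: [-0.0, 0.365, 0.931, 0.0]
contact_force: [0.5, 0.9, -0.7]
gripper_width: 0.295
grasp_force: 50.8
t: 14.0
eef_pos: [0.4423, -0.4186, 0.2403]
tool_rot: [0.001, 0.365, 0.931, -0.0]
contact_force: [0.4, 0.4, -0.8]
gripper_width: 0.293
grasp_force: 50.8
```

```bash
python3 -m creep '[[-1,0,1.8,-4,0,0,0],[-1,0,0,-4,0,0,0],[-1,0,0,-4,0,0,0],[-1,0,0,0,0,0,0],[-1,0,0,0,0,0,0]]' && python3 -m creep '[[-1,0,0,-3,0,0,0],[-1,0,0,-3,0,0,0],[-1,0,0,0,0,0,0]]'
```

```text
t: 14.62
eef_pos: [0.442, -0.4166, 0.2273]
tool_rot: [0.0, 0.365, 0.931, 0.0]
contact_force: [0.6, 1.1, -1.9]
gripper_width: 0.292
grasp_force: 50.8
t: 15.0
eef_pos: [0.4418, -0.4164, 0.2209]
tool_rot: [-0.0, 0.365, 0.931, 0.0]
contact_force: [0.9, -0.2, -1.5]
gripper_width: 0.294
grasp_force: 50.8
```

```bash
python3 -m creep '[[-1,0,0,-2,0,0,0],[-1,0,0,-2,0,0,0],[-1,0,0,0,0,0,0]]' && python3 -m creep '[[-1,0,0,-1,0,0,0],[-1,0,0,-1,0,0,0],[-1,0,0,0,0,0,0]]'
```

```text
t: 15.38
eef_pos: [0.4416, -0.4163, 0.2182]
tool_rot: [-0.0, 0.365, 0.931, 0.0]
contact_force: [-4.1, 3.7, 6.6]
gripper_width: 0.3
grasp_force: 51.9
t: 15.75
eef_pos: [0.4416, -0.4162, 0.2153]
tool_rot: [-0.001, 0.365, 0.931, 0.0]
contact_force: [-2.5, 2.4, 2.5]
gripper_width: 0.295
grasp_force: 51.4
```

The roller was met where expected, with 7 N up and 5 N outward, and the tongue is now sliding past it.

```bash
python3 -m creep '[[-1,0,0,-2,0,0,0],[-1,0,0,-2,0,0,0],[-1,0,0,-2,0,0,0],[-1,0,0,0,0,0,0]]' && python3 -m creep '[[-1,0,0,-2,0,0,0],[-1,0,0,-2,0,0,0],[-1,0,0,-2,0,0,0],[-1,0,0,0,0,0,0]]'
```

```text
t: 16.25
eef_pos: [0.4416, -0.4163, 0.2086]
tool_rot: [-0.001, 0.365, 0.931, 0.0]
contact_force: [-1.8, 2.7, -1.7]
gripper_width: 0.295
grasp_force: 50.8
t: 16.75
eef_pos: [0.4416, -0.4163, 0.2028]
tool_rot: [-0.001, 0.365, 0.931, 0.0]
contact_force: [-4.0, 3.5, -2.0]
gripper_width: 0.294
grasp_force: 50.9
```

```bash
python3 -m creep '[[-1,0,0,-2,0,0,0],[-1,0,0,-2,0,0,0],[-1,0,0,-2,0,0,0],[-1,0,0,0,0,0,0]]' && python3 -m creep '[[-1,0,0,-1,0,0,0],[-1,0,0,-1,0,0,0],[-1,0,0,0,0,0,0]]'
```

```text
t: 17.25
eef_pos: [0.4416, -0.4162, 0.1969]
tool_rot: [-0.001, 0.365, 0.931, 0.0]
contact_force: [-4.2, 3.2, -1.4]
gripper_width: 0.295
grasp_force: 50.9
t: 17.62
eef_pos: [0.4416, -0.4163, 0.1949]
tool_rot: [-0.001, 0.365, 0.931, 0.0]
contact_force: [-3.5, 3.9, -0.4]
gripper_width: 0.291
grasp_force: 50.9
```

```bash
python3 -m creep '[[-1,0,0,-1,0,0,0],[-1,0,0,0,0,0,0]]' && python3 -m creep '[[-1,0,0,-1,0,0,0],[-1,0,0,0,0,0,0]]'; python3 -m creep '[[-1,0,0,-1,0,0,0],[-1,0,0,0,0,0,0]]'
```

```text
t: 17.88
eef_pos: [0.4416, -0.4163, 0.1935]
tool_rot: [-0.001, 0.365, 0.931, 0.0]
contact_force: [-1.6, 2.4, -5.1]
gripper_width: 0.296
grasp_force: 50.4
t: 18.12
eef_pos: [0.4421, -0.4168, 0.1929]
tool_rot: [0.0, 0.365, 0.931, -0.0]
contact_force: [-0.2, 0.6, -9.0]
gripper_width: 0.296
grasp_force: 50.0
t: 18.38
eef_pos: [0.4425, -0.4171, 0.1927]
tool_rot: [0.001, 0.365, 0.931, -0.0]
contact_force: [-0.0, 0.0, -5.6]
gripper_width: 0.293
grasp_force: 50.3
```

The catch has snapped: the pull is now downward and the radial load is gone. One more small press to confirm it's home.

```bash
python3 -m creep '[[-1,0,0,-1,0,0,0],[-1,0,0,0,0,0,0]]' && python3 -m creep '[[-1,0,0,-1,0,0,0],[-1,0,0,0,0,0,0]]'; python3 -m creep '[[-1,0,0,-1,0,0,0],[-1,0,0,0,0,0,0]]'
```

```text
t: 18.62
eef_pos: [0.4425, -0.4171, 0.1923]
tool_rot: [0.001, 0.365, 0.931, -0.0]
contact_force: [0.1, 0.4, 0.6]
gripper_width: 0.294
grasp_force: 51.0
t: 18.88
eef_pos: [0.4426, -0.4172, 0.192]
tool_rot: [0.001, 0.365, 0.931, -0.0]
contact_force: [-2.1, 2.1, 6.8]
gripper_width: 0.297
grasp_force: 52.0
t: 19.12
eef_pos: [0.4426, -0.4172, 0.1918]
tool_rot: [0.001, 0.365, 0.931, -0.001]
contact_force: [-3.7, 2.7, 11.5]
gripper_width: 0.297
grasp_force: 52.6
```

It's home at TCP z 0.192, as predicted, with the bridge on the rim at 11 N. I'll ease off, release and retreat upward.

```bash
python3 -m creep '[[-1,0,0,2,0,0,0],[0.1,0,0,0,0,0,0],[0.1,0,0,0,0,0,0],[0.1,0,0,0,0,0,0]]' && python3 -m creep '[[0.1,0,0,20,0,0,0],[0.1,0,0,40,0,0,0],[0.1,0,0,50,0,0,0],[0.1,-15,15,50,0,0,0],[0.1,-15,15,0,0,0,0]]'; python3 -m creep '[[0.1,-10,10,0,0,0,0],[0.1,0,0,0,0,0,0],[0.1,0,0,0,0,0,0]]'
python3 - <<'E'
from h import *
I,D,M=snap('wrist');P=cloud('wrist',D,M);C=np.array([.492,-.4625,0]);u=np.array([-.735,.678,0]);v=np.array([-.678,-.735,0])
L=np.stack([(P-C)@u,(P-C)@v,P[...,2]],-1)*1000
H=cv2.cvtColor(I,cv2.COLOR_RGB2HSV);m=(cv2.inRange(H,(0,110,40),(10,255,255))>0)&(abs(L[...,1])<40)&(L[...,2]>200)
if m.any(): print('red button radial,lat,z',np.nanmedian(L[m],0).round(1),'top',np.nanpercentile(L[m][:,2],98))
for a in (140,160,180,200):
    k=(L[...,0]>50)&(L[...,0]<100)&(abs(L[...,1])<20)&(L[...,2]>a)&(L[...,2]<a+20);q=L[k]
    if len(q): print(a,len(q),np.median(q[:,0]).round(1),q[:,1].min().round(1),q[:,1].max().round(1))
S,_,_=snap('scene')
cv2.imwrite('pics/s6.png',np.hstack([cv2.resize(S[90:210,330:450,::-1],(400,400),interpolation=cv2.INTER_CUBIC),cv2.resize(I[50:350,170:470,::-1],(400,400))]))
E
```

```text
t: 19.62
eef_pos: [0.4419, -0.4166, 0.1911]
tool_rot: [-0.0, 0.365, 0.931, 0.0]
contact_force: [-0.0, -0.2, 0.5]
gripper_width: 0.553
grasp_force: 0.0
t: 20.25
eef_pos: [0.4135, -0.3875, 0.3559]
tool_rot: [0.004, 0.365, 0.931, -0.001]
contact_force: [0.1, 1.1, -1.2]
gripper_width: 0.553
grasp_force: 0.0
t: 20.62
eef_pos: [0.402, -0.3768, 0.3506]
tool_rot: [-0.0, 0.365, 0.931, 0.0]
contact_force: [0.3, -0.2, 0.0]
gripper_width: 0.548
grasp_force: 0.0
red button radial,lat,z [ 73.2   0.8 241. ] top 242.68649913394992
140 104 82.3 -12.4 12.8
160 129 82.3 -12.5 13.3
180 146 82.2 -12.4 13.3
200 435 78.0 -12.9 13.7
```

View pics/s6.png

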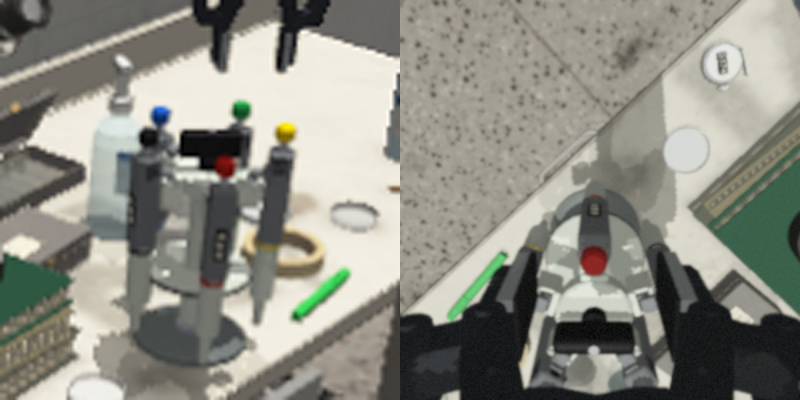

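The pipette hangs upright, with the red button at (225,165) in the left crop and all four others still in place. Its axis is at a radius of about 69.3 mm and within 0.5 mm laterally, and the button top at 242.5 mm puts the tip at about 16.5 mm. I'm handing in.

```bash
python3 -c "
from station import *
print(hand_in())"
```

```text
the job is handed in; nothing more can be done
None
```

The red pipette hangs home in the empty station facing the robot, with the catch closed. Pressing it in took about 11 N at most, the other pipettes stayed hanging, and the job was handed in at about 21 s; no verdict came back.

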